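Release the welding turntable and bring the pipe joint round

ROBOT

A 6-joint arm with a two-finger parallel gripper is mounted at the origin on the work surface. World frame = base frame: x ahead of the robot, y to its left, z up, the work surface at z = 0. Lengths are in m, angles in rad, forces in N, time in s.
With the tool pointing down it reaches from about 0.4 to 0.825 m from the base axis. Payload 7 kg.
Tool frame: the origin (TCP) lies at the very end of the fingers, on their centre line; the grasp point (between the pads) lies arm.hold_point_z behind it (arm.hold_point_z is the distance from the TCP to the grasp point, in m); z points along the fingers, y is the line along which they close (so a half turn about z gives the same grasp; the last joint's range is limited). The gripper opens to 88 mm and grips with 3 to 60 N. Pads are 19 mm wide; open, the fingers measure 130 mm over their backs; the gripper's body (78 mm by 193 mm) begins 47 mm behind the grasp point.
Start: joints at [1.605, 0.359, 0.012, 0, -1.224, -0.288], TCP at [0.169, 0.653, 0.197] pointing down, gripper open.
Joint ranges: [-3.07, 3.07], [-1.43, 2.12], [-1.02, 1.25], [-3.03, 1.67], [-3.05, -0], [-3.03, 3.03]. Speed limits (rad/s): [2.39, 2.39, 3.01, 3.14, 3.14, 3.14].

INTERFACE

Orientations are given as [roll, pitch, yaw] about the fixed x, y, z axes, in that order (R = Rz(yaw) Ry(pitch) Rx(roll)).
In Python, from station import arm gives the robot as it stands.
- The arm moves only by the shell command python3 nudge.py 'ROWS' [FORCE]. ROWS is a JSON list of rows, 1 to 20 of them, each of 5 numbers: the finger opening in m, then dx, dy, dz in m, then a turn about the tool's z in rad; each row is the pose to reach, as a shift and turn from the pose commanded when the command began, along the tool's axes at that moment; what a row does not reach only later rows make up. A row lasts 1/12 s, in which the tool goes at most 0.0417 m and 0.125 rad, less where a joint would pass 70% of its speed; a pose out of reach is approached as far as the arm can. The fingers move at their own pace and stop on an object; FORCE is the grip in N (left out, the last holds). Time passes only in rows, so rows that do not move let the fingers close. It prints the time, the measured TCP pose, the force, the opening and the grip force at its end.
- arm.get_state(): the state, without advancing time (a new reading comes with each control period).
- arm.grab_frame(name): name is "scene" or "top" or "wrist"; returns the picture (384x512x3 uint8, red, green, blue); there is no depth.
- arm.camera_params(name): a dict with "fx", "fy", "cx", "cy" (pixels), "T" (4x4, takes a point from camera to world coordinates); the wrist camera has in their place "hand_eye" (4x4, takes a point from camera to tool coordinates, whose origin is the TCP and whose axes are the flange's). Camera axes: x right, y down, z forward; pixel columns grow to the right and rows downward; lengths in m; the calibration is good to about 2 mm. A picture is of the moment at which its call begins: read the wrist's pose just before it. camera_params takes no time and is no camera call.
- arm.job_done(): hands the job in; it is judged then, once.
The state is a dict: "t": time; "q": joint angles; "qd": joint speeds; "joint_efforts": joint torques, N m; "eef_pos": TCP position; "ee_rot": TCP orientation; "force": force on the tool from outside, world axes, zero at the start; "moment": the same for the moment, N m; "width": finger opening in m; "gripper_force": force on a finger pad.
Only numpy, scipy, OpenCV 4.12 (cv2) and the standard library are available. Lean on these libraries where they do the work, as an engineer would, in place of code of your own. Each camera call takes 0.05 s, during which the arm holds its last target. There are 200 camera calls.

TASK

The first seam on the pipe flange is done. On the small bench turntable that carries the flanged pipe, slide the safety catch fully out to release the disc, then swing the black crank knob round counter-clockwise, seen from above, a quarter turn to its stop, leaving the catch out. Leave the empty turntable alone.

Things in the scene. Friction and masses are not known exactly. Their poses are not given: they have to be found in the camera images.
- loaded: Turntable to work, bolted down: grey foot 130 mm wide, steel disc 130 mm wide (top 60 mm above the bench) carrying a flange 80 mm wide with an upright pipe 48 mm wide, top at 120 mm. Origin on the disc's vertical axis at bench height, z up; the body does not turn with the disc. The catch is on its +y side; the crank points to its -x at the start.
- catch_fin (a point): Point in the catch's upright steel fin, 95 mm above the bench, at its mid-plan. Fin: 14 mm in the turntable's x, 26 mm in y, from 70 to 110 mm high; pinch it across x and slide it along +y. Locked, it is at y +105 mm, x 0. It runs on a fixed block 40 mm wide, top 61 mm high, ending at y +162 mm. Site axes as the turntable's.
- loaded_catch (a joint): Travel of that catch in m along the turntable's +y: 0 to 0.004 at the start (bolt between two lugs of the disc, blocking it), 0.030 fully out at its end stop. About 2 N moves it; it stays where it is left. Past 0.020 the disc is free.
- crank_knob (a point): Point on the axis of the black upright crank knob, 92 mm above the bench. Knob: 20 mm diameter, from 60 to 105 mm high, on a flat arm 20 mm wide (top 60 mm high) fixed to the disc, 100 mm from the disc's axis. At the start it is at the turntable's x -100 mm, y 0; at the stop at x 0, y -100 mm.
- loaded_turn (a joint): Angle of the loaded disc with its crank, in rad, counter-clockwise from above: 0 at the start, 1.57 at the stop. It needs about 2 N at the knob and stays where it is left.
- empty: The other turntable, the same but that its disc carries nothing; not to be worked. Origin and axes as for the loaded one.

How it is judged:
On the way, in this order (a step that is already met when the one before it is completed fails the run):
1. the catch of the loaded turntable is out (over 20 mm) before its disc has been turned (value of joint loaded_catch above 0.02 m and value of joint loaded_turn below 0.15 rad), for 0.2 s.
2. the loaded disc has been swung a quarter turn (value of joint loaded_turn above 1.4 rad), for 0.2 s.
At the end, for the whole second after the job is handed in: The loaded turntable's catch is still out (over 18 mm of its 30 mm) and its disc rests within 10 degrees of the quarter-turn stop (over 1.40 rad) (value of joint loaded_catch above 0.018 m and value of joint loaded_turn above 1.4 rad and velocity of joint loaded_turn between -0.05 and 0.05 rad/s); the robot touches nothing.
It fails at once if the empty turntable is touched with more than 5 N (contact force between any of the fingers, the arm and empty above 5 N).
It also fails if it takes over 48 s, if anything falls off the work surface, if the arm or the gripper's body presses on something with over 40 N, if the wrist force passes 120 N, or if a joint passes its speed limit or range.

## Working session

There is one attempt and no reset: what is moved stays moved. The work goes in short steps, Python scripts to look and compute and a shell command to move; the robot and the scene stay as the last step left them, time stands still between calls to the robot, and variables do not carry over. Pictures are saved under pics/ and viewed, at most 10 in all, crops included, and the job is handed in when it is done.

```bash
mkdir -p pics
python3 - <<'E'
from station import arm
import cv2,numpy as np
s=arm.get_state();print(s['t'],s['eef_pos'],s['ee_rot'],arm.hold_point_z)
for n in('scene','top'):
    im=arm.grab_frame(n);cv2.imwrite(f'pics/{n}0.png',im[:,:,::-1]);p=arm.camera_params(n);print(n,p)
E
```

```text
0.0 [0.16935366 0.65286445 0.19644702] [ 3.13998348e+00 -1.20255413e-04 -2.53882965e-01] 0.0188
scene {'fx': 381.85133854947895, 'fy': 381.85133854947895, 'cx': 254.7090481909622, 'cy': 192.88649951223402, 'T': array([[ 0.2818354 ,  0.54367046, -0.79056387,  1.1603291 ],
       [ 0.95946048, -0.16150023,  0.23098326, -0.15573054],
       [-0.00209748, -0.82361405, -0.5671468 ,  0.55701923],
       [ 0.        ,  0.        ,  0.        ,  1.        ]])}
top {'fx': 377.90934833488905, 'fy': 377.90934833488905, 'cx': 258.16085710837586, 'cy': 191.5706232611096, 'T': array([[ 0.01802955, -0.9989299 ,  0.04259091,  0.47351969],
       [-0.99983396, -0.01812567, -0.00187185,  0.02762976],
       [ 0.00264184, -0.04255009, -0.99909084,  0.93303391],
       [ 0.        ,  0.        ,  0.        ,  1.        ]])}
```

View pics/scene0.png

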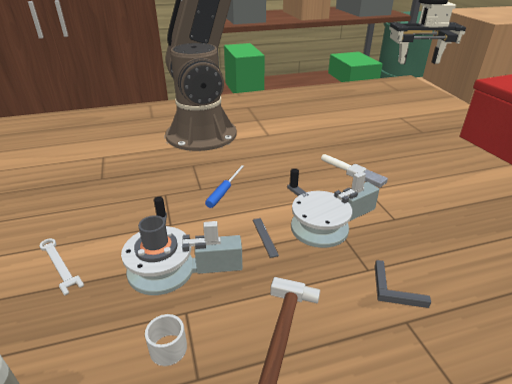

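View pics/top0.png

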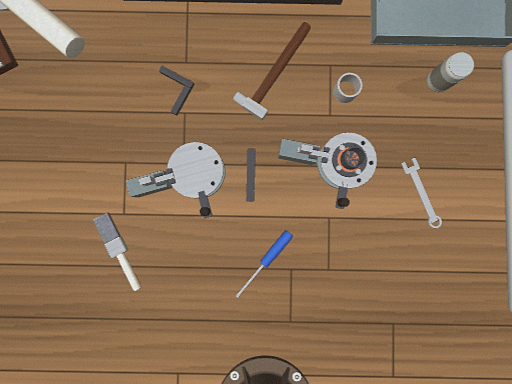

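Top view: loaded turntable disc is near pixel (347,160), with its knob at (343,202) and catch at (312,152). The empty one is at (196,170).

```bash
cat > h.py <<'E'
from station import arm
import numpy as np,cv2
def ray(n,u,v,z):
    p=arm.camera_params(n);T=p['T'];d=T[:3,:3]@[(u-p['cx'])/p['fx'],(v-p['cy'])/p['fy'],1]
    return T[:3,3]+d*(z-T[2,3])/d[2]
def proj(n,X):
    p=arm.camera_params(n);c=np.linalg.inv(p['T'])@np.r_[X,1]
    return [p['fx']*c[0]/c[2]+p['cx'],p['fy']*c[1]/c[2]+p['cy']]
E
python3 - <<'E'
import cv2,numpy as np
from h import *
a=cv2.imread('pics/top0.png');b=cv2.imread('pics/scene0.png')
A=cv2.resize(a[120:216,272:384],None,fx=5,fy=5,interpolation=2);B=cv2.resize(b[190:290,115:250],None,fx=5,fy=5,interpolation=2)
cv2.imwrite('pics/c1.png',A);cv2.imwrite('pics/c2.png',B)
hsv=cv2.cvtColor(a,cv2.COLOR_BGR2HSV)
m=((hsv[...,1]<60)&(hsv[...,2]>120)).astype(np.uint8);m[:,:316]=0;m[:125]=0;m[192:]=0;m[:,385:]=0
c=max(cv2.findContours(m,0,2)[0],key=cv2.contourArea);print('disc',cv2.minEnclosingCircle(c),cv2.fitEllipse(c))
(u,v),r=cv2.minEnclosingCircle(c);print(ray('top',u,v,.06), 'r',r*.873/378)
k=(a.max(2)<45).astype(np.uint8);k[:190]=0;k[212:]=0;k[:,:330]=0;k[:,355:]=0
c=max(cv2.findContours(k,0,2)[0],key=cv2.contourArea);(u,v),r=cv2.minEnclosingCircle(c);print('knob',cv2.boundingRect(c),u,v,r,ray('top',u,v,.105))
E
```

```text
disc ((345.80767822265625, 158.26922607421875), 30.933570861816406) ((346.6888427734375, 160.23707580566406), (54.59135437011719, 59.36263656616211), 78.17304992675781)
[ 0.59182672 -0.1761293   0.06      ] r 0.07144181841895694
knob (338, 198, 4, 8) 339.5 201.5 3.8079864978790283 [ 0.4902728  -0.15257128  0.105     ]
```

View pics/c1.png

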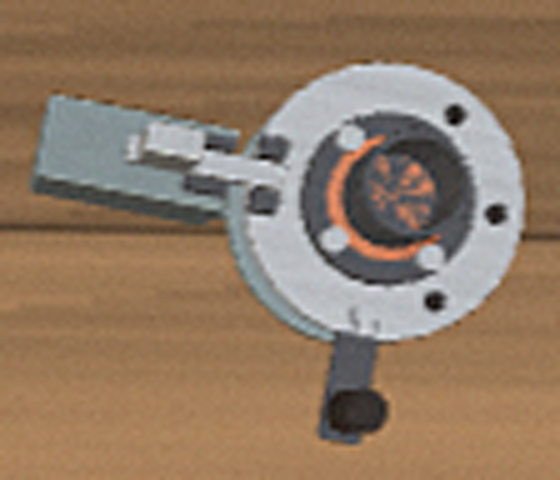

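View pics/c2.png

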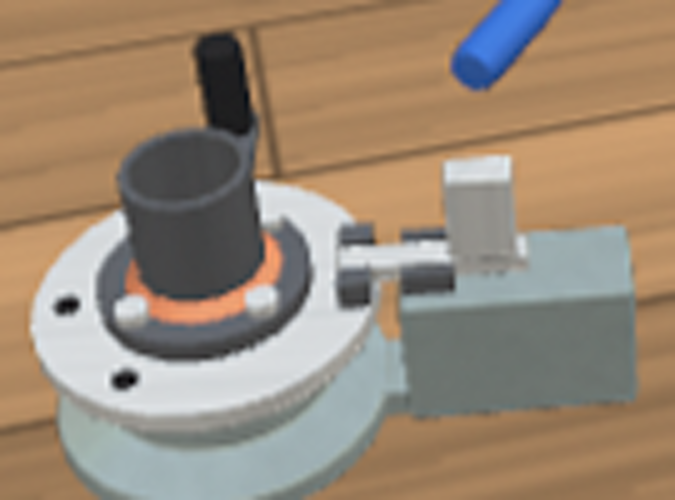

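Run:
```python
from h import *
o=ray('top',348.5,160,.06)
k=ray('top',344.6,201.9,.105);f=ray('top',306.6,147.6,.11)
ks=ray('scene',158,197.8,.105);fs=ray('scene',210.4,223.6,.11)
print('o',o,'k',k,ks,'f',f,fs)
for K in(k,ks):
  d=(K-o)[:2];print('knob r',np.hypot(*d),'yaw',np.arctan2(-d[1],-d[0]))
for F in(f,fs):
  e=(F-o)[:2];print('fin r',np.hypot(*e),'yaw',np.arctan2(e[1],e[0])-np.pi/2)
```

```text
o [ 0.58790395 -0.18241662  0.06      ] k [ 0.48959838 -0.1637621   0.105     ] [ 0.49081531 -0.1667655   0.105     ] f [ 0.60696202 -0.07830794  0.11      ] [ 0.60995561 -0.08042594  0.11      ]
knob r 0.10005986244135415 yaw -0.18753080885656273
knob r 0.09834206379405494 yaw -0.1598294107400253
fin r 0.1058386883920272 yaw -0.18105479123543144
fin r 0.10434737955369905 yaw -0.2129348485756748
```

```bash
cat >> h.py <<'E'
from scipy.spatial.transform import Rotation as Rn
O=np.array([.588,-.1822]);YAW=-.186
def tt(x,y,z):
    c,s=np.cos(YAW),np.sin(YAW);return np.r_[O+[c*x-s*y,s*x+c*y],z]
def go(P,yaw=None):
    s=arm.get_state();R=Rn.from_euler('xyz',s['ee_rot'])
    d=R.as_matrix().T@(P-s['eef_pos']);t=0 if yaw is None else -(yaw-s['ee_rot'][2])
    print('target',P.round(4),'tool shift',d.round(4),'turn',round(t,3),'t',s['t'])
E
python3 -c "
from h import *
go(tt(0,.108,.16),YAW-np.pi/2)"
```

```text
target [ 0.608  -0.0761  0.16  ] tool shift [0.6076 0.5954 0.0375] turn 1.503 t 0.1
```

```bash
R='[0.05,0.6076,0.5954,0,1.503]'; python3 nudge.py '[[0.05,0.6076,0.5954,0,1.503],[0.05,0.6076,0.5954,0,1.503],[0.05,0.6076,0.5954,0,1.503],[0.05,0.6076,0.5954,0,1.503],[0.05,0.6076,0.5954,0,1.503],[0.05,0.6076,0.5954,0,1.503],[0.05,0.6076,0.5954,0,1.503],[0.05,0.6076,0.5954,0,1.503],[0.05,0.6076,0.5954,0,1.503],[0.05,0.6076,0.5954,0,1.503],[0.05,0.6076,0.5954,0,1.503],[0.05,0.6076,0.5954,0,1.503],[0.05,0.6076,0.5954,0,1.503],[0.05,0.6076,0.5954,0,1.503],[0.05,0.6076,0.5954,0,1.503],[0.05,0.6076,0.5954,0,1.503],[0.05,0.6076,0.5954,0,1.503],[0.05,0.6076,0.5954,0,1.503],[0.05,0.6076,0.5954,0,1.503],[0.05,0.6076,0.5954,0,1.503]]' 15
python3 -c "
from h import *
go(tt(0,.108,.16),YAW-np.pi/2)"
```

```text
t: 1.77
eef_pos: [0.5997, -0.0627, 0.1971]
ee_rot: [3.141, 0.0, -1.757]
force: [1.3, 1.1, -0.1]
width: 0.0502
gripper_force: 0.0
target [ 0.608  -0.0761  0.16  ] tool shift [ 0.0116 -0.0106  0.0371] turn -0.0 t 1.7667
```

```bash
python3 nudge.py '[[0.05,0.0116,-0.0106,0.037,0],[0.05,0.0116,-0.0106,0.037,0],[0.05,0.0116,-0.0106,0.037,0]]'
python3 - <<'E'
from h import *
go(tt(0,.108,.076),YAW-np.pi/2)
s=arm.get_state();im=arm.grab_frame('wrist');p=arm.camera_params('wrist')
T=np.eye(4);T[:3,:3]=Rn.from_euler('xyz',s['ee_rot']).as_matrix();T[:3,3]=s['eef_pos'];W=T@p['hand_eye']
print(p['hand_eye'].round(3))
im=im[:,:,::-1].copy()
for X,c in((tt(0,.105,.11),(0,0,255)),(tt(0,0,.12),(0,255,0)),(tt(-.1,0,.105),(255,0,0)),(s['eef_pos'],(255,0,255))):
    q=np.linalg.inv(W)@np.r_[X,1];u=(int(p['fx']*q[0]/q[2]+p['cx']),int(p['fy']*q[1]/q[2]+p['cy']));print(u);cv2.drawMarker(im,u,c,0,12)
cv2.imwrite('pics/w1.png',im)
E
```

```text
t: 2.02
eef_pos: [0.606, -0.0755, 0.1577]
ee_rot: [3.137, -0.002, -1.759]
force: [0.2, -0.3, -0.0]
width: 0.05
gripper_force: 0.0
target [ 0.608  -0.0761  0.076 ] tool shift [ 0.0001 -0.0024  0.0817] turn -0.003 t 2.0167
[[ 0.001 -0.954 -0.298  0.082]
 [ 1.     0.001  0.     0.001]
 [ 0.    -0.298  0.954 -0.188]
 [ 0.     0.     0.     1.   ]]
(251, 190)
(250, 60)
(377, 62)
(254, 215)
```

View pics/w1.png

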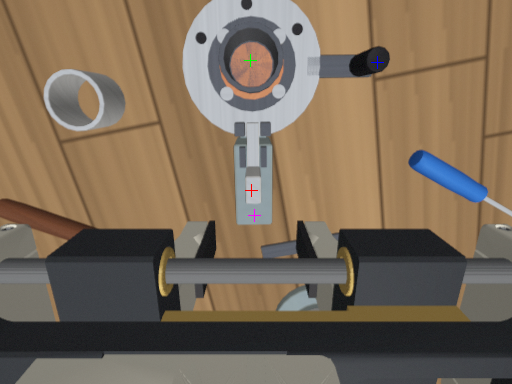

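Wrist view: projected points land on the fin (252,190), the pipe (251,60) and the knob (377,60), so the pose is confirmed. Next I descend and grip.

```bash
python3 nudge.py '[[0.05,0,-0.001,0.03,0],[0.05,0,-0.001,0.055,0],[0.05,0,-0.001,0.08,0],[0.05,0,-0.001,0.08,0],[0.0,0,-0.001,0.08,0],[0.0,0,-0.001,0.08,0],[0.0,0,-0.001,0.08,0],[0.0,0,-0.001,0.08,0],[0.0,0,-0.001,0.08,0],[0.0,0,-0.001,0.08,0]]' 15
python3 -c "
from h import *
go(tt(0,.138,.076),YAW-np.pi/2)"
```

```text
t: 2.9
eef_pos: [0.6089, -0.0741, 0.0813]
ee_rot: [-3.14, 0.0, -1.757]
force: [-0.5, 0.3, -0.2]
width: 0.0151
gripper_force: 0.0
target [ 0.6135 -0.0466  0.076 ] tool shift [-0.0279  0.0005  0.0053] turn 0.0 t 2.9
```

```bash
python3 nudge.py '[[0,0,0,0,0],[0,0,0,0,0],[0,-0.006,0,0,0],[0,-0.012,0,0,0],[0,-0.018,0,0,0],[0,-0.024,0,0,0],[0,-0.029,0,0,0],[0,-0.031,0,0,0],[0,-0.031,0,0,0],[0,-0.031,0,0,0],[0,-0.031,0,0,0]]' 15
```

```text
t: 3.82
eef_pos: [0.6146, -0.0434, 0.0811]
ee_rot: [-3.141, -0.0, -1.756]
force: [-1.9, -0.9, 5.9]
width: 0.0005
gripper_force: 3.2
```

Run:
```python
from h import *
a=arm.grab_frame('scene')[:,:,::-1];w=arm.grab_frame('wrist')[:,:,::-1]
cv2.imwrite('pics/s2.png',np.hstack([cv2.resize(a[150:300,100:300],(533,400),interpolation=2),cv2.resize(w,(266,400))]))
```

```text
(no output)
```

View pics/s2.png

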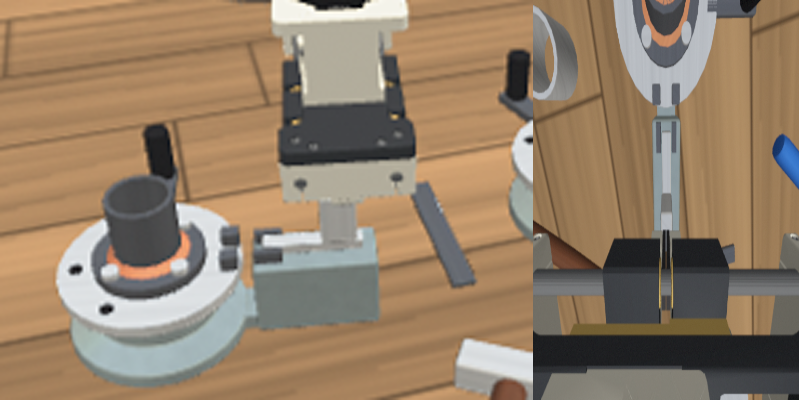

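```bash
python3 nudge.py '[[0.05,0,0,0,0],[0.05,0,0,0,0],[0.05,0,0,0,0],[0.05,0,0,0,0],[0.05,0,0,0,0],[0.05,0,0,-0.03,0],[0.05,0,0,-0.06,0],[0.05,0,0,-0.08,0],[0.05,0,0,-0.08,0],[0.05,0,0,-0.08,0]]' 15
python3 - <<'E'
from h import *
a=arm.grab_frame('scene')[:,:,::-1];w=arm.grab_frame('wrist')[:,:,::-1]
cv2.imwrite('pics/s3.png',np.hstack([cv2.resize(a[190:290,120:260],(450,321),interpolation=2),cv2.resize(w[90:260,170:355],(350,321))]))
E
```

```text
t: 4.75
eef_pos: [0.6143, -0.0434, 0.161]
ee_rot: [-3.141, 0.001, -1.757]
force: [-0.1, 0.6, -1.2]
width: 0.0494
gripper_force: 0.0
```

View pics/s3.png

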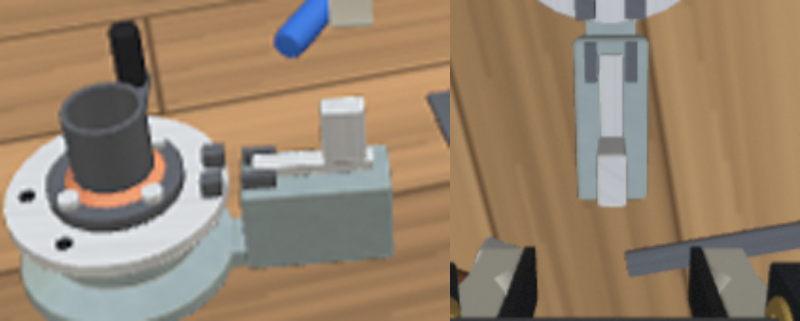

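Run:
```python
from h import *
f=ray('scene',226.7,222,.11);e=f[:2]-O;print('fin r',np.hypot(*e));print(arm.get_state()['q'])
go(tt(-.1,0,.16),YAW-3*np.pi/4)
yaw=YAW-3*np.pi/4
R=Rn.from_euler('xyz',[np.pi,0,yaw]).as_matrix()
print('arc shifts')
for a in np.linspace(0,1.58,14):
    print((R.T@(tt(-.1*np.cos(a),-.1*np.sin(a),0)-tt(-.1,0,0))).round(3)[:2])
```

```text
fin r 0.13425667076228676
[ 2.45764275e-01  2.88590264e-01 -1.79276968e-01 -7.90300594e-04
 -1.10504465e+00 -4.31753992e-01]
target [ 0.4897 -0.1637  0.16  ] tool shift [ 0.1408  0.099  -0.0007] turn 0.785 t 4.85
arc shifts
[0. 0.]
[ 0.008 -0.009]
[ 0.015 -0.019]
[ 0.021 -0.03 ]
[ 0.025 -0.041]
[ 0.028 -0.053]
[ 0.029 -0.065]
[ 0.029 -0.077]
[ 0.028 -0.089]
[ 0.025 -0.101]
[ 0.02  -0.112]
[ 0.014 -0.123]
[ 0.007 -0.133]
[-0.001 -0.142]
```

```bash
python3 nudge.py '[[0.06,0.1408,0.099,0,0.785],[0.06,0.1408,0.099,0,0.785],[0.06,0.1408,0.099,0,0.785],[0.06,0.1408,0.099,0,0.785],[0.06,0.1408,0.099,0,0.785],[0.06,0.1408,0.099,0,0.785],[0.06,0.1408,0.099,0,0.785],[0.06,0.1408,0.099,0,0.785],[0.06,0.1408,0.099,0,0.785]]' 20
python3 - <<'E'
from h import *
go(tt(-.1,0,.073),YAW-3*np.pi/4)
s=arm.get_state();im=arm.grab_frame('wrist');p=arm.camera_params('wrist')
T=np.eye(4);T[:3,:3]=Rn.from_euler('xyz',s['ee_rot']).as_matrix();T[:3,3]=s['eef_pos'];W=T@p['hand_eye']
im=im[:,:,::-1].copy()
for X,c in((tt(0,.135,.11),(0,0,255)),(tt(0,0,.12),(0,255,0)),(tt(-.1,0,.105),(255,0,0))):
    q=np.linalg.inv(W)@np.r_[X,1];u=(int(p['fx']*q[0]/q[2]+p['cx']),int(p['fy']*q[1]/q[2]+p['cy']));print(u);cv2.drawMarker(im,u,c,0,12)
cv2.imwrite('pics/w2.png',im)
E
```

```text
t: 5.6
eef_pos: [0.4901, -0.1638, 0.1593]
ee_rot: [3.14, -0.002, -2.54]
force: [0.4, 0.2, -1.0]
width: 0.0601
gripper_force: 0.0
target [ 0.4897 -0.1637  0.073 ] tool shift [0.0001 0.0001 0.0863] turn 0.002 t 5.6
(277, 341)
(179, 268)
(255, 192)
```

View pics/w2.png

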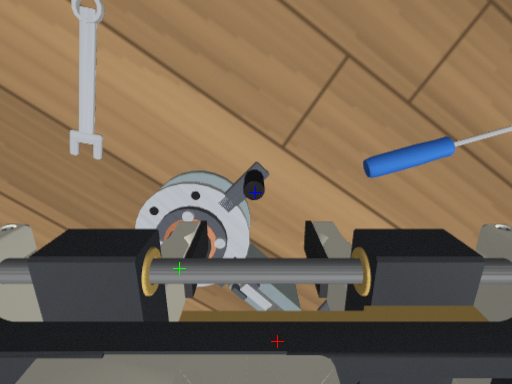

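Wrist view: the knob top is at about (255,188), within 2–3 mm of prediction and centred between the fingers. The catch slider is visible at (255,295). Descending and closing.

```bash
python3 nudge.py '[[0.06,0.001,0,0.03,0],[0.06,0.001,0,0.06,0],[0.06,0.001,0,0.084,0],[0.06,0.001,0,0.084,0],[0,0.001,0,0.084,0],[0,0.001,0,0.084,0],[0,0.001,0,0.084,0],[0,0.001,0,0.084,0],[0,0.001,0,0.084,0],[0,0.001,0,0.084,0],[0,0.001,0,0.084,0],[0,0.001,0,0.084,0],[0,0.001,0,0.084,0]]' 15
```

```text
t: 6.73
eef_pos: [0.49, -0.1644, 0.0765]
ee_rot: [-3.141, 0.0, -2.542]
force: [0.3, -0.2, -0.2]
width: 0.0058
gripper_force: 0.0
```

```bash
python3 nudge.py '[[0,0,0,0,0],[0,0,0,0,0],[0,0,0,0,0]]' 15
python3 - <<'E'
from h import *
a=arm.grab_frame('scene')[:,:,::-1];w=arm.grab_frame('wrist')[:,:,::-1]
cv2.imwrite('pics/s4.png',np.hstack([cv2.resize(a[140:290,110:260],(400,400),interpolation=2),cv2.resize(w[120:320,150:350],(400,400))]))
E
```

```text
t: 6.98
eef_pos: [0.49, -0.1644, 0.0763]
ee_rot: [3.142, -0.0, -2.542]
force: [0.4, 0.2, -0.1]
width: 0.0008
gripper_force: 0.0
```

View pics/s4.png

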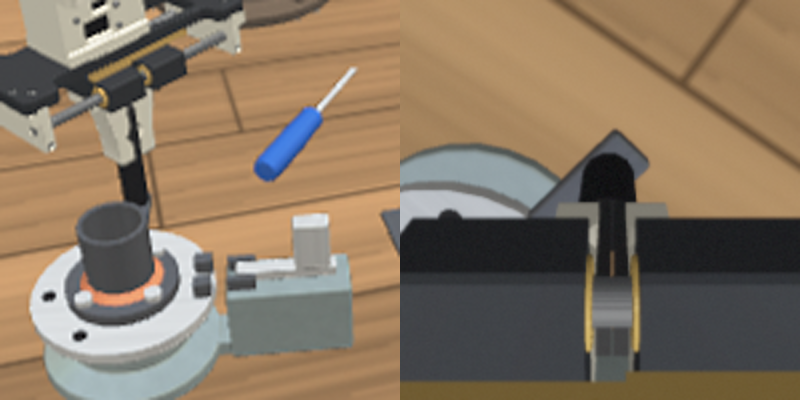

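Run:
```python
from h import *
s=arm.get_state();P=s['eef_pos'];print(P,s['width'],s['q'])
f=lambda X:((np.array(proj('scene',X))-[110,140])*400/150).round(1)
print('tcp',f(P),'grasp',f(P+[0,0,.0188]),'palm',f(P+[0,0,.066]),'knobtop',f(tt(-.1,0,.105)),'knob bottom',f(tt(-.1,0,.06)))
p=arm.camera_params('wrist');T=np.eye(4);T[:3,:3]=Rn.from_euler('xyz',s['ee_rot']).as_matrix();T[:3,3]=P;W=np.linalg.inv(T@p['hand_eye'])
for X in(P,P+[0,0,.0188],tt(-.1,0,.105),tt(-.1,0,.06),tt(-.12,0,.06)):
    q=W@np.r_[X,1];u=np.array([p['fx']*q[0]/q[2]+p['cx'],p['fy']*q[1]/q[2]+p['cy']]);print(((u-[150,120])*2+[400,0]).round(1))
```

```text
[ 0.48996778 -0.16439474  0.07632328] 0.00041509792864632787 [ 5.65256474e-02  2.16035049e-01 -4.95865453e-01  4.27280264e-05
 -8.59061361e-01 -1.02754296e+00]
tcp [136.3 182.8] grasp [132.9 163.4] palm [123.9 112.3] knobtop [131.9 152.7] knob bottom [140.  198.9]
[609.7 192.8]
[609.5 215.6]
[611.7 230. ]
[611.7 176.4]
[648.6 142.1]
```

Run:
```python
from h import *
P=np.array([.16935,.65286,.19645]);R=Rn.from_euler('xyz',[np.pi,0,-.25388]).as_matrix()
for z in(0,.03):print([np.round(proj('scene',P+R@[0,y,-z]),1).tolist() for y in(-.044,0,.044)])
a=cv2.imread('pics/scene0.png');
p=arm.camera_params('wrist');print(p['fx'],p['cx'],p['cy'])
g=cv2.cvtColor(a,cv2.COLOR_BGR2GRAY)
print(g[40:72:2,396:450:2])
```

```text
[[430.5, 71.7], [416.4, 71.8], [402.2, 72.0]]
[[433.0, 61.7], [418.7, 61.9], [404.3, 62.1]]
281.4230226841639 255.65293191992612 185.8169079910386
[[121 128 166  73  41  43  43  44  42  75  77  77  77  80  79  79  79  79
   97  97  99 120 123 114  67  38  41]
 [ 96 138 165 143 142 142 130  66  65  76  76  77  77  78  79  79  80  78
   96  97  96 120 117 162 151 133 132]
 [ 71  66 105 160 163 164 114  73  77  76  76  78  77  77  79  79  79  82
   97  97 101 120 144 166 166 137  92]
 [ 73  71 107 160 165 167  97  73  76  76  75  77  77  79  78  79  78  91
   96 100  90 120 161 165 166 103  94]
 [ 73  71 108 160 166 170  76  76  76  75  76  77  77  77  78  78  79  96
   98  80  26  51 166 165 160  98  95]
 [ 72  70 107 161 166 173  65  75  76  75  77  76  76  77  78  78  78  96
   98  58  28  88 167 167 112  95  96]
 [ 72  70 108 163 166 131  71  75  76  75  75  77  77  79  78  78  80  97
  100  42  29 141 167 162  93  96  96]
 [ 72  68 108 163 171  72  76  77  76  76  76  76  78  77  78  78  91  97
  102  29  34 136 168 112  95  96  97]
 [ 72 100 109 164 126  43  76  75  76  76  76  76
[... 155 characters left out ...]
 146  94  96  97  97]
 [ 71 118 113 168 158  68  76  77  76  76  77  77  77  77  77  79  96 100
   41  30 155 168 119  94  95  96  97]
 [ 71  79 137 166 108  75  77  78  77  77  76  77  76  77  77  90  97 100
   47  33 152 158 103  96  95  97  96]
 [ 72  71  79  89  66  78  77  78  77  77  77  76  77  77  76  95  98  99
  100  83  97  95  96  95  96  97  96]
 [ 71  73  75  75  76  77  77  77  77  77  76  77  77  78  76  97  98  98
   98  96  97  98  95  95  96  97  97]
 [ 72  73  74  76  77  78  78  78  77  77  76  77  77  77  79  97  97  98
   96  96  96  97  95  96  97  96  97]
 [ 72  74  74  76  78  77  79  78  77  78  77  78  79  77  91  97  98  98
   95  96  98  97  96  95  97  96  95]]
```

The fingers closed to zero. The start picture shows why: the real fingertips sit about 25 mm short of the reported TCP, so they closed just above the knob. The catch was dragged out by its top and measures 29 mm out. I'll open, go about 21 mm lower and regrip.

```bash
python3 nudge.py '[[0.06,0,0,0,0],[0.06,0,0,0,0],[0.06,0,0,0,0],[0.06,0,0,0,0],[0.06,0,0,0,0],[0.06,0,0,0,0],[0.06,0,0,0.01,0],[0.06,0,0,0.021,0],[0.06,0,0,0.021,0],[0.06,0,0,0.021,0]]' 15
python3 nudge.py '[[0,0,0,0,0],[0,0,0,0,0],[0,0,0,0,0],[0,0,0,0,0],[0,0,0,0,0],[0,0,0,0,0],[0,0,0,0,0],[0,0,0,0,0],[0,0,0,0,0]]' 15
```

```text
t: 7.92
eef_pos: [0.4893, -0.1644, 0.0545]
ee_rot: [3.141, -0.002, -2.542]
force: [-0.4, 0.5, 0.6]
width: 0.0585
gripper_force: 0.0
t: 8.67
eef_pos: [0.491, -0.1655, 0.0556]
ee_rot: [-3.139, 0.0, -2.541]
force: [3.4, -8.4, -4.4]
width: 0.0196
gripper_force: 15.0
```

Gripped (19.6 mm, 15 N). Now the arc.

```bash
python3 nudge.py '[[0,0.004,-0.004,0,0],[0,0.008,-0.009,0,0],[0,0.015,-0.019,0,0],[0,0.021,-0.03,0,0],[0,0.025,-0.041,0,0],[0,0.028,-0.053,0,0],[0,0.029,-0.065,0,0],[0,0.029,-0.077,0,0],[0,0.028,-0.089,0,0],[0,0.025,-0.101,0,0],[0,0.02,-0.112,0,0],[0,0.014,-0.123,0,0],[0,0.007,-0.133,0,0],[0,0.003,-0.138,0,0],[0,0,-0.142,0,0],[0,0,-0.142,0,0],[0,0,-0.142,0,0],[0,0,-0.142,0,0]]' 15
python3 -c "
from h import *
s=arm.get_state();e=s['eef_pos'][:2]-O;print(np.hypot(*e),np.arctan2(e[1],e[0])-YAW+np.pi, tt(0,-.1,0))"
```

```text
t: 10.17
eef_pos: [0.5699, -0.2821, 0.0551]
ee_rot: [-3.141, -0.0, -2.542]
force: [-1.2, -5.1, -2.1]
width: 0.0193
gripper_force: 15.0
0.10151820239228036 1.5779186560934542 [ 0.56950706 -0.28047518  0.        ]
```

```bash
python3 nudge.py '[[0.05,0,0,0,0],[0.05,0,0,0,0],[0.05,0,0,0,0],[0.05,0,0,0,0],[0.05,0,0,0,0],[0.05,0,0,0,0],[0.05,0,0,-0.03,0],[0.05,0,0,-0.07,0],[0.05,0,0,-0.11,0],[0.05,0,0,-0.15,0],[0.05,0,0,-0.15,0],[0.05,0,0,-0.15,0],[0.05,0,0,-0.15,0]]' 15
python3 - <<'E'
from h import *
for z in(.105,):print('pred knob scene',proj('scene',tt(0,-.1,z)),'fin',proj('scene',tt(0,.135,.11)))
a=arm.grab_frame('scene')[:,:,::-1].copy();b=arm.grab_frame('wrist')[:,:,::-1]
cv2.imwrite('pics/f.png',np.hstack([cv2.resize(a[170:290,90:250],(533,400),interpolation=2),cv2.resize(b,(266,400))]))
E
```

```text
t: 11.25
eef_pos: [0.57, -0.2813, 0.2055]
ee_rot: [3.142, 0.001, -2.542]
force: [0.4, 0.3, -0.6]
width: 0.0497
gripper_force: 0.0
pred knob scene [np.float64(97.89945796013657), np.float64(232.03925200930996)] fin [np.float64(227.07829981426468), np.float64(221.59280294944213)]
```

View pics/f.png

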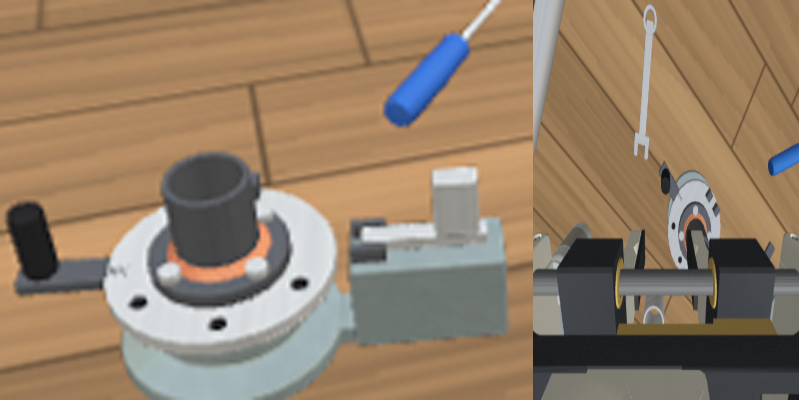

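The final view shows the knob top at (98,233), predicted (98,232) for the stop, and the fin at (226.5,222.5), predicted (227,222) for fully out. The gripper is clear.

```bash
python3 -c "
from station import arm
print(arm.job_done())"
```

```text
the job is handed in; nothing more can be done
None
```

The job is handed in at about 11 s of the 48 s: the last pictures put the catch about 29 mm out and the crank at its quarter-turn stop, with the gripper clear and the empty turntable not touched; the judge returned no verdict.

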